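# Return the test mandrels to their rack in order of size

## Robot

A 7-joint arm with a two-finger parallel gripper is mounted at the origin on a cart in front of the work surface, level with it; the furniture and walls round the work are solid. World frame = base frame: x ahead of the robot, y to its left, z up, the work surface at z = 0. Lengths are in m, angles in degrees, forces in N, time in s.
With the tool pointing down it reaches from about 0.4 to 0.85 m from the base axis. Payload 4.4 kg.
Tool frame: the origin (TCP) lies at the very end of the fingers, on their centre line; the grasp point (between the pads) lies 19 mm behind it (manip.tcp_to_grasp is the distance from the TCP to the grasp point, in m); z points along the fingers, y is the line along which they close (so a half turn about z gives the same grasp; the last joint's range is limited). The gripper opens to 94 mm and grips with 3 to 60 N. Pads are 16 mm wide; open, the fingers measure 119 mm over their backs; the gripper's body (75 mm by 177 mm) begins 78 mm behind the grasp point.
Start: joints at [-78.885, 36.005, 2.206, 86.941, -1.547, 57.084, -1.146], TCP at [0.167, 0.628, 0.205] pointing down, gripper open.
Joint ranges: [-175.42, 175.42], [-21.48, 121.26], [-71.46, 75.88], [10.55, 141.38], [-63.04, 243.04], [13.31, 113.54], [-168.57, 168.57]. Speed limits (degrees/s): [147.25, 147.25, 180, 180, 180, 180, 180].

## Interface

Orientations are given as a 3x3 rotation matrix whose columns are the frame's x, y, z axes.
In Python, from plant import manip gives the robot as it stands.
- The arm moves only by the tool drive_effector, called after ">>>" as name([rows], argument=value, ...), one row to a line, values as JSON. Schema: {"type":"object","properties":{"steps":{"type":"array","items":{"type":"array","items":{"type":"number"},"minItems":4,"maxItems":4},"minItems":1,"maxItems":10},"aperture":{"type":"number"},"clamp_n":{"type":"number"},"only":{"type":"string"},"quiet":{"type":"boolean"},"lines":{"type":"string"}},"required":["steps"],"additionalProperties":false}. steps is a list of rows, 1 to 10 of them, each of 4 numbers: dx, dy, dz in m, then a turn about the tool's z in degrees; each row is the pose to reach, as a shift and turn from the pose commanded when the call began, along the tool's axes at that moment; what a row does not reach only later rows make up. A row lasts 1/12 s, in which the tool goes at most 0.0417 m and 7.16 degrees, less where a joint would pass 70% of its speed; a pose out of reach is approached as far as the arm can. aperture is the finger opening in m, set as the call begins (left out keeps the last). The fingers move at their own pace and stop on an object; clamp_n is the grip in N (left out, the last holds). Time passes only in rows, so rows that do not move let the fingers close. The tool returns the time, the measured TCP pose, the force, the opening and the grip force at its end. only (a regular expression) keeps the lines of the reply that match it, lines (a string "A,B") keeps lines A to B, and quiet returns only ok. Input that does not fit is refused with a message, and nothing moves.
- manip.read_state(): the state, without advancing time (a new reading comes with each control period).
- manip.grab_frame(name): name is "scene" or "top" or "wrist"; returns the picture (384x512x3 uint8, red, green, blue); there is no depth.
- manip.camera_info(name): a dict with "K" (3x3 intrinsics, pixels), "world_from_camera" (4x4, takes a point from camera to world coordinates); the wrist camera has in their place "tool_from_camera" (4x4, takes a point from camera to tool coordinates, whose origin is the TCP and whose axes are the flange's). Camera axes: x right, y down, z forward; pixel columns grow to the right and rows downward; lengths in m; the calibration is good to about 2 mm. The wrist camera is an equidistant fisheye: a pixel r from the principal point sees the ray r / f radians off the axis. A picture is of the moment at which its call begins: read the wrist's pose just before it. camera_info takes no time and is no camera call.
- manip.job_done(): hands the job in; it is judged then, once.
The state is a dict: "time_s": time; "joints": joint angles; "joint_vel": joint speeds; "tau": joint torques, N m; "eef_pos": TCP position; "eef_rot": TCP orientation; "wrist_force": force on the tool from outside, world axes, zero at the start; "wrist_torque": the same for the moment, N m; "opening": finger opening in m; "grasp_force": force on a finger pad.
Only numpy, scipy, OpenCV 4.12 (cv2) and the standard library are available. Lean on these libraries where they do the work, as an engineer would, in place of code of your own. Each camera call takes 0.05 s, during which the arm holds its last target. There are 200 camera calls.

## Task

The bearing check is done, so put the set of six test mandrels back in order: the thinnest and the thickest already lie in the two end notches of the rack. Draw the mandrel that is still in the bearing bush straight out along its bore, and lay it and the three loose ones in the four free notches, one in each, so that the row grows step by step from the thinnest to the thickest. Lay every mandrel down in its notches, about centred across the two rails, and leave the thinnest, the thickest, the caliper and the oil bottle where they are.

Things in the scene. Friction and masses are not known exactly. Their poses are not given: they have to be found in the camera images.
- mandrel_10: Test mandrel no. 1 of 6 by size: round steel bar, 10 mm diameter, 100 mm long, about 0.06 kg. Origin at its middle, x along its axis. Starts in one end notch of the rack, already in its right place (thinnest of the set). Seated in a rack notch its middle is 39 mm above the bench.
- mandrel_13: Test mandrel no. 2 of 6 by size: round steel bar, 13 mm diameter, 115 mm long, about 0.12 kg. Origin at its middle, x along its axis. Starts lying loose on the bench and can roll. Seated in a rack notch its middle is 41 mm above the bench.
- mandrel_16: Test mandrel no. 3 of 6 by size: round steel bar, 16 mm diameter, 130 mm long, about 0.21 kg. Origin at its middle, x along its axis. Starts lying loose on the bench and can roll. Seated in a rack notch its middle is 43 mm above the bench.
- mandrel_19: Test mandrel no. 4 of 6 by size: round steel bar, 19 mm diameter, 145 mm long, about 0.32 kg. Origin at its middle, x along its axis. Starts in the bearing bush, 80 mm out in front, 25 mm out behind, drooping up to 0.05 rad; free after a draw of 65 mm. Seated in a rack notch its middle is 45 mm above the bench.
- mandrel_22: Test mandrel no. 5 of 6 by size: round steel bar, 22 mm diameter, 160 mm long, about 0.48 kg. Origin at its middle, x along its axis. Starts lying loose on the bench and can roll. Seated in a rack notch its middle is 48 mm above the bench.
- mandrel_25: Test mandrel no. 6 of 6 by size: round steel bar, 25 mm diameter, 175 mm long, about 0.67 kg. Origin at its middle, x along its axis. Starts in the other end notch of the rack, already in its right place (thickest of the set). Seated in a rack notch its middle is 50 mm above the bench.
- rack: Wooden rack, fixed: two notched rails along its y, 336 mm long, 10 thick, at x = +-40 mm, open between them, 50 high. Each has six 90-degree V notches, 36 wide, 18 deep, bottoms 32 mm above the bench, at y = +-26, +-78, +-130 mm. A mandrel lies along x in a pair of notches and centres itself. Low battens (18 high) join the rails at y = +-154. Origin on the bench under its centre, z up.
- bearing_block: Grey plummer block with bronze bush, fixed; foot 36 x 132 mm, 95 mm high over the grease nipple. The bore (20.6 mm diameter, 40 mm long, both ends open) runs along its x, 56 mm above the bench. Draw the mandrel out towards its -x; on that side the bush ends at x = -20 mm. Origin on the bench under its centre, z up.
- oil_bottle: Brown dropper bottle with a black cap, 34 mm across, 102 mm high, standing behind the bearing block: bystander, leave it alone. Origin at the centre of its underside.
- caliper: Digital caliper, 193 x 62 x 18 mm, lying flat at the right: bystander, leave it alone. Origin at the centre of its underside.

How it is judged:
By the outcome, as a careful person would: the job done as asked, in the order asked, and still so for the second after the job is handed in, with the robot touching nothing.
It also fails if it takes over 117 s, if anything falls off the work surface, if the arm or the gripper's body presses on something with over 40 N, if the wrist force passes 120 N, or if a joint passes its speed limit or range.

## Working session

There is one attempt and no reset: what is moved stays moved. The work goes in short steps, Python scripts to look and compute and a tool call to move; the robot and the scene stay as the last step left them, time stands still between calls to the robot, and variables do not carry over. Pictures are saved under pics/ and viewed, at most 14 in all, crops included, and the job is handed in when it is done.

```bash
ls; mkdir -p pics; python3 - <<'E'
from plant import manip
import cv2,numpy as np
for n in("top","scene"):
    f=manip.grab_frame(n); cv2.imwrite(f"pics/{n}0.png",cv2.resize(f[:,:,::-1],(800,600),interpolation=cv2.INTER_CUBIC))
    c=manip.camera_info(n); print(n,np.round(c["K"],2).tolist(),np.round(c["world_from_camera"],4).tolist())
print(manip.camera_info("wrist"))
s=manip.read_state();print(s["time_s"],s["eef_pos"],s["eef_rot"],s["opening"],manip.tcp_to_grasp)
E
```

```text
pics
plant.py
top [[390.23, 0.0, 254.64], [0.0, 390.23, 197.1], [0.0, 0.0, 1.0]] [[0.0114, -0.9911, 0.1326, 0.4729], [-0.9997, -0.0085, 0.0225, -0.1499], [-0.0212, -0.1329, -0.9909, 1.2141], [0.0, 0.0, 0.0, 1.0]]
scene [[469.04, 0.0, 254.98], [0.0, 469.04, 196.4], [0.0, 0.0, 1.0]] [[0.6193, -0.343, 0.7063, -0.4012], [-0.7852, -0.2639, 0.5603, -0.918], [-0.0058, -0.9015, -0.4328, 0.6909], [0.0, 0.0, 0.0, 1.0]]
{'K': array([[297.31863964,   0.        , 252.18739629],
       [  0.        , 297.31863964, 191.83629761],
       [  0.        ,   0.        ,   1.        ]]), 'tool_from_camera': array([[ 2.09988477e-04, -9.58505391e-01, -2.85074326e-01,
         8.35245256e-02],
       [ 9.99998971e-01,  6.05797357e-04, -1.30026361e-03,
        -8.97575062e-04],
       [ 1.41900695e-03, -2.85073760e-01,  9.58504532e-01,
        -1.78870653e-01],
       [ 0.00000000e+00,  0.00000000e+00,  0.00000000e+00,
         1.00000000e+00]])}
0.1 [0.16680653 0.6276234  0.2046649 ] [[-9.66433520e-01  2.56916466e-01 -4.26537088e-04]
 [ 2.56916820e-01  9.66432193e-01 -1.60105127e-03]
 [ 8.82739148e-07 -1.65689417e-03 -9.99998627e-01]] 0.09410364623047376 0.0188
```
View pics/top0.png

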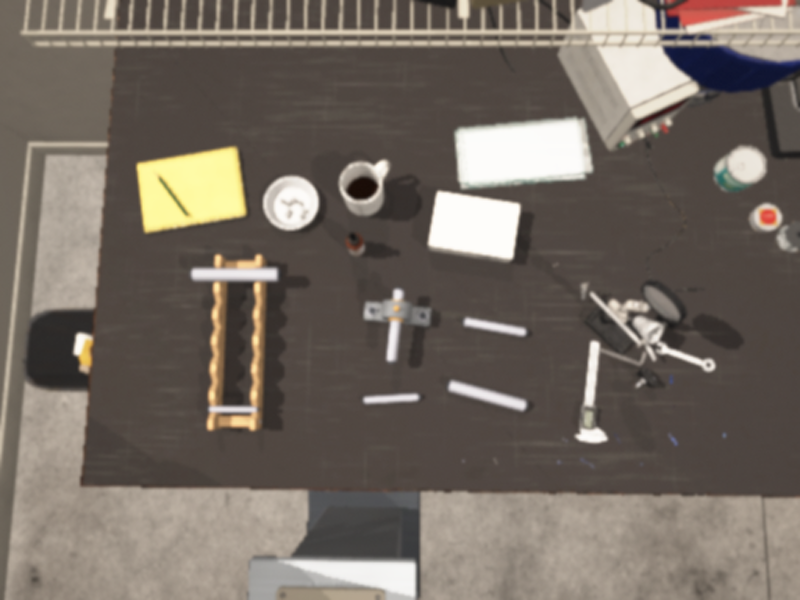

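View pics/scene0.png

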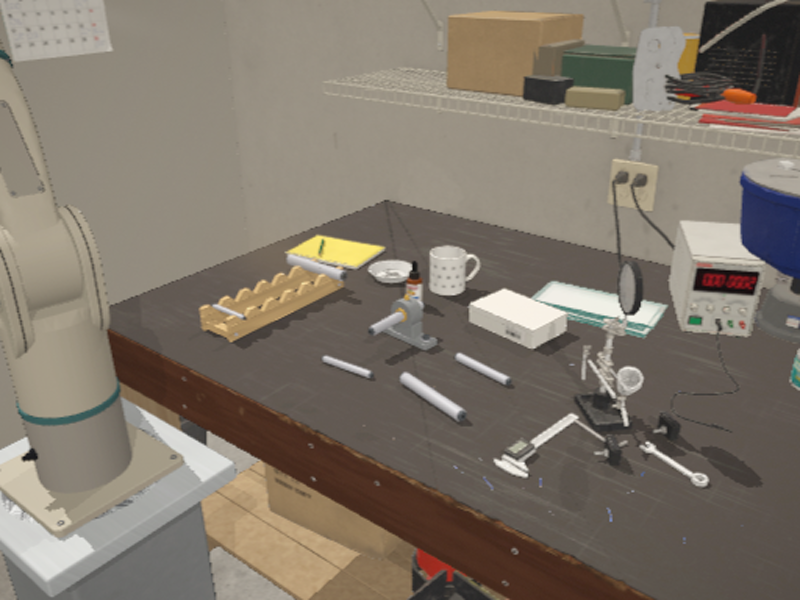

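```bash
cat > h.py <<'E'
from plant import manip
import cv2,numpy as np
def ray(n,u,v):
    c=manip.camera_info(n);T=np.array(c["world_from_camera"]);K=np.array(c["K"])
    return T[:3,3],T[:3,:3]@np.linalg.inv(K)@[u,v,1]
def pix2w(n,u,v,z):
    o,d=ray(n,u,v);return o+d*(z-o[2])/d[2]
def proj(n,p):
    c=manip.camera_info(n);T=np.linalg.inv(c["world_from_camera"]);K=np.array(c["K"])
    q=K@(T[:3,:3]@np.array(p)+T[:3,3]);return q[:2]/q[2]
def wpix2w(u,v,z,pos,rot):
    c=manip.camera_info("wrist");K=c["K"];T=c["tool_from_camera"]
    a=np.array([u-K[0,2],v-K[1,2]])/K[0,0];th=np.hypot(*a)
    d=np.r_[np.sin(th)*a/max(th,1e-9),np.cos(th)]
    R=np.array(rot);o=np.array(pos)+R@T[:3,3];d=R@(T[:3,:3]@d);return o+d*(z-o[2])/d[2]
def wproj(p,pos,rot):
    c=manip.camera_info("wrist");K=c["K"];T=c["tool_from_camera"];R=np.array(rot)
    q=T[:3,:3].T@(R.T@(np.array(p)-pos)-T[:3,3]);th=np.arctan2(np.hypot(q[0],q[1]),q[2])
    return q[:2]/np.hypot(q[0],q[1])*th*K[0,0]+K[:2,2]
def snap(name,tag):
    s=manip.read_state();f=manip.grab_frame(name)
    cv2.imwrite(f"pics/{tag}_raw.png",f[:,:,::-1]);np.savez(f"pics/{tag}.npz",pos=s["eef_pos"],rot=s["eef_rot"]);return s,f
E
python3 - <<'E'
from h import *
s,f=snap("top","t1")
x0,y0,w,h=112,150,236,135
cv2.imwrite("pics/t1c.png",cv2.resize(f[y0:y0+h,x0:x0+w,::-1],None,fx=3.389,fy=3.389,interpolation=cv2.INTER_CUBIC))
hsv=cv2.cvtColor(f,cv2.COLOR_RGB2HSV)
m=((hsv[...,2]>125)&(hsv[...,1]<60)).astype(np.uint8)
n,l,st,ce=cv2.connectedComponentsWithStats(m)
for i in range(1,n):
    x,y,ww,hh,a=st[i]
    if a>40 and 110<ce[i][0]<345 and 150<ce[i][1]<285:
        r=cv2.minAreaRect(np.argwhere(l==i)[:,::-1].astype(np.float32));print(ce[i].round(2),a,[np.round(q,1).tolist() for q in r], cv2.boxPoints(r).round(1).tolist(), pix2w("top",*ce[i],.01).round(4))
E
```

```text
[149.5  175.18] 477 [[149.5, 175.5], [9.0, 55.0], 90.0] [[122.0, 171.0], [177.0, 171.0], [177.0, 180.0], [122.0, 180.0]] [0.701  0.2101 0.01  ]
[246.99 196.4 ] 327 [[246.1, 194.2], [19.2, 27.5], 85.6] [[231.6999969482422, 185.6999969482422], [259.1000061035156, 183.60000610351562], [260.6000061035156, 202.6999969482422], [233.10000610351562, 204.8000030517578]] [ 0.6361 -0.0987  0.01  ]
[316.25 208.7 ] 243 [[316.5, 208.7], [40.0, 6.1], 10.3] [[296.20001220703125, 208.10000610351562], [297.29998779296875, 202.1999969482422], [336.70001220703125, 209.3000030517578], [335.6000061035156, 215.3000030517578]] [ 0.5995 -0.3134  0.01  ]
[251.05 217.77] 188 [[251.1, 218.0], [7.2, 26.5], 6.3] [[246.0, 230.8000030517578], [249.0, 204.39999389648438], [256.1000061035156, 205.1999969482422], [253.1999969482422, 231.60000610351562]] [ 0.5695 -0.1122  0.01  ]
[311.55 252.75] 401 [[311.4, 252.8], [51.2, 7.9], 15.3] [[285.70001220703125, 249.8000030517578], [287.79998779296875, 242.1999969482422], [337.20001220703125, 255.6999969482422], [335.1000061035156, 263.29998779296875]] [ 0.4645 -0.2978  0.01  ]
[249.56 254.68] 183 [[249.5, 254.7], [5.2, 35.2], 86.4] [[231.8000030517578, 253.1999969482422], [266.8999938964844, 251.0], [267.29998779296875, 256.20001220703125], [232.10000610351562, 258.3999938964844]] [ 0.4565 -0.109   0.01  ]
[148.44 261.5 ] 132 [[148.5, 261.5], [5.0, 31.0], 90.0] [[133.0, 259.0], [164.0, 259.0], [164.0, 264.0], [133.0, 264.0]] [0.4322 0.2007 0.01  ]
```

View pics/t1c.png

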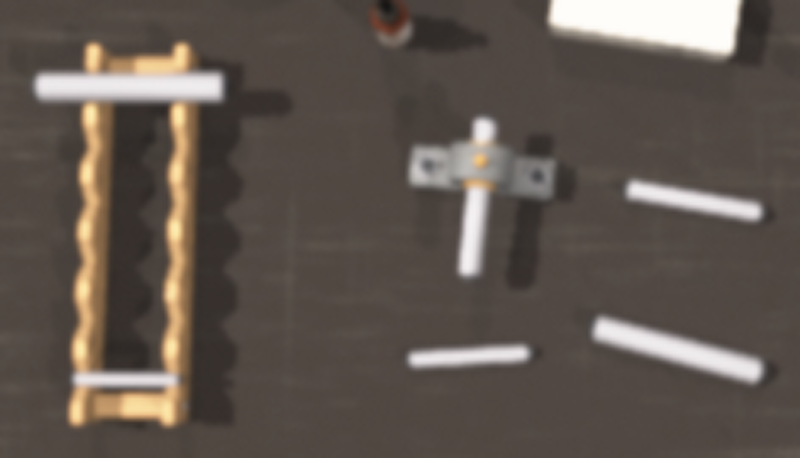

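```bash
python3 - <<'E'
from h import *
C=lambda x,y,z:pix2w("top",x/3.389+112,y/3.389+150,z)
for n,p in dict(Lfar=(95,43),Lnear=(78,426),Rfar=(183,43),Rnear=(174,426)).items(): print(n,C(*p,.05).round(4))
def bar(n,e1,e2,z):
    a=pix2w("top",*e1,z);b=pix2w("top",*e2,z);d=b-a
    print(n,((a+b)/2).round(4),"len",np.linalg.norm(d).round(4),"ang",np.degrees(np.arctan2(d[1],d[0])).round(1))
bar("16",(296.75,205.1),(336.1,212.3),.008)
bar("22",(286.7,246),(336.1,259.5),.011)
bar("13",(232,255.8),(267.1,253.6),.0065)
bar("19",(249.8,230.8),(252.8,204.9),.056)
bar("25",(122,175.4),(177.5,175.1),.05)
bar("10",(133,261.6),(164.5,261.5),.039)
print("bushfront",C(479,183,.06),"nipple",C(481,160,.095),"front tip 19",C(468,275,.056),"back tip",C(484,119,.056))
s=manip.read_state();print(s["eef_rot"].T@(np.array([.50,.05,.22])-s["eef_pos"]))
E
```

```text
Lfar [0.7322 0.2292 0.05  ]
Lnear [0.3918 0.2269 0.05  ]
Rfar [0.7327 0.1492 0.05  ]
Rnear [0.3928 0.1429 0.05  ]
16 [ 0.5998 -0.3141  0.008 ] len 0.1231 ang -100.0
22 [ 0.4646 -0.297   0.011 ] len 0.1546 ang -104.6
13 [ 0.4564 -0.1088  0.0065] len 0.1078 ang -85.8
19 [ 0.5657 -0.1144  0.056 ] len 0.0777 ang -5.9
25 [0.6932 0.1975 0.05  ] len 0.1703 ang -89.3
10 [0.4331 0.1913 0.039 ] len 0.0947 ang -89.1
bushfront [ 0.60661872 -0.12001567  0.06      ] nipple [ 0.62234747 -0.12239616  0.095     ] front tip 19 [ 0.52609207 -0.11125523  0.056     ] back tip [ 0.66428216 -0.12367435  0.056     ]
[-0.4704218  -0.47277631 -0.01455854]
```

>>> drive_effector([
  [-0.03,-0.03,0,0],
  [-0.06,-0.06,0,0],
  [-0.09,-0.09,0,0],
  [-0.12,-0.12,0,0],
  [-0.15,-0.15,0,0],
  [-0.18,-0.18,0,0],
  [-0.21,-0.21,0,0],
  [-0.235,-0.236,-0.007,0],
  [-0.235,-0.236,-0.007,0],
], aperture=0.06, clamp_n=20)

```text
time_s: 0.9
eef_pos: [0.3381, 0.3315, 0.2132]
eef_rot: [[-0.963, 0.268, 0.002], [0.268, 0.963, -0.004], [-0.003, -0.004, -1.0]]
wrist_force: [0.4, -0.1, -0.0]
opening: 0.0598
grasp_force: 0.0
```

>>> drive_effector([
  [-0.03,-0.03,0,-2],
  [-0.06,-0.06,0,-4],
  [-0.09,-0.09,0,-6],
  [-0.12,-0.12,0,-8],
  [-0.15,-0.15,0,-10],
  [-0.18,-0.18,0,-12],
  [-0.21,-0.21,0,-14],
  [-0.225,-0.227,-0.007,-15],
  [-0.235,-0.236,-0.007,-15],
  [-0.235,-0.236,-0.007,-15],
])

```text
time_s: 1.73
eef_pos: [0.5017, 0.0475, 0.2196]
eef_rot: [[-1.0, 0.005, 0.002], [0.005, 1.0, -0.002], [-0.002, -0.002, -1.0]]
wrist_force: [0.1, 0.3, -0.7]
opening: 0.0601
grasp_force: 0.0
```

```bash
python3 - <<'E'
from h import *
s,f=snap("wrist","w1");print(s["time_s"],s["eef_pos"],s["eef_rot"].round(4).tolist(),s["opening"])
cv2.imwrite("pics/w1.png",cv2.resize(f[:,:,::-1],(800,600),interpolation=cv2.INTER_CUBIC))
E
```

```text
1.7333 [0.501706   0.04754315 0.21956265] [[-1.0, 0.0045, 0.0016], [0.0045, 1.0, -0.0016], [-0.0016, -0.0015, -1.0]] 0.0600642229544175
```

View pics/w1.png

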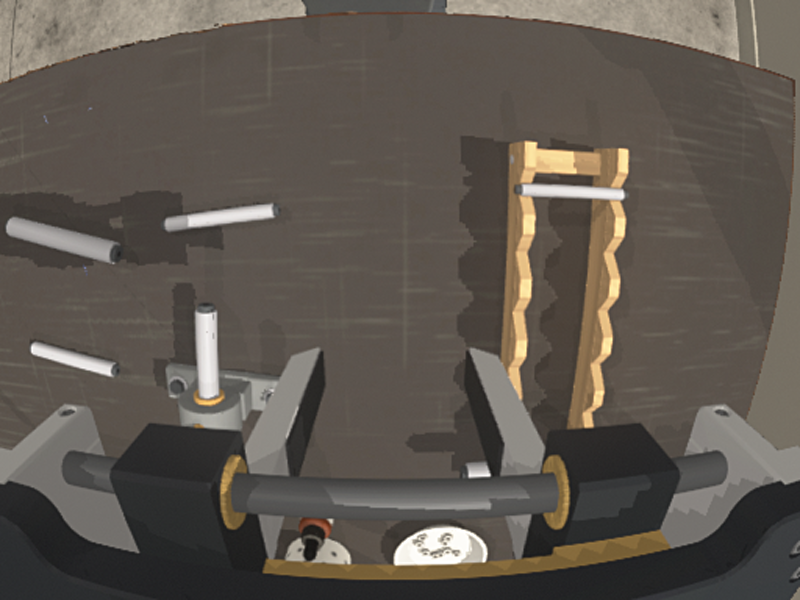

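```bash
python3 - <<'E'
import cv2,numpy as np
f=cv2.imread("pics/w1_raw.png")
a=cv2.resize(f[85:275,310:410],None,fx=3.1,fy=3.1,interpolation=cv2.INTER_CUBIC)
b=cv2.resize(f[120:265,90:240],None,fx=3.1,fy=3.1,interpolation=cv2.INTER_CUBIC)
o=np.zeros((590,785,3),np.uint8);o[:a.shape[0],:310]=a[:590];o[:b.shape[0],315:315+b.shape[1]]=b
cv2.imwrite("pics/w1c.png",o)
E
```

```text
(no output)
```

View pics/w1c.png

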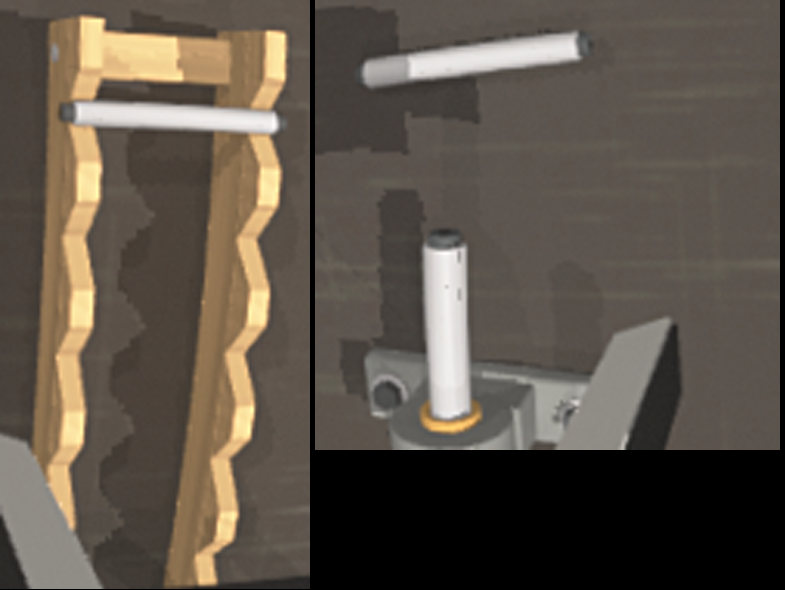

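```bash
python3 - <<'E'
from h import *
d=np.load("pics/w1.npz");P,R=d["pos"],d["rot"]
W=lambda x,y,z:wpix2w(x,y,z,P,R)
A=lambda x,y,z:W(x/3.1+310,y/3.1+85,z)
B=lambda x,y,z:W((x-315)/3.1+90,y/3.1+120,z)
# rack fit
pts=[];loc=[]
for (x,y),l in zip([(91,185),(82,305),(70,433),(268,193),(258,310),(241,422),(226,513)],[(-40,104),(-40,52),(-40,0),(40,104),(40,52),(40,0),(40,-52)]):
    w=A(x,y,.05);pts.append(w[:2]);loc.append(l);print(l,w.round(4))
pts=np.array(pts);loc=np.array(loc)/1000.
# rack local: along = -Y towards far (world x)
src=np.c_[-loc[:,1],loc[:,0]]
a=src-src.mean(0);b=pts-pts.mean(0)
U,S,V=np.linalg.svd(a.T@b);Rr=(U@V).T;t=pts.mean(0)-Rr@src.mean(0)
print("rack",t,"ang",np.degrees(np.arctan2(Rr[1,0],Rr[0,0])),"scale",S.sum()/(a**2).sum(),"res",(pts-(src@Rr.T+t)).round(4).tolist())
for y in (130,78,26,-26,-78,-130): print(y,(Rr@[-y/1000,0]+t).round(4))
print("10:",A(68,112,.039),A(280,123,.039))
print("19 tip",B(445.5,239,.056),B(445.5,260,.056),"near bush",B(451,408,.056),"ring",B(451,416,.056))
e=[B(371,73,.0065),B(586,46,.0065)];print("13",e,(e[0]+e[1])/2,np.linalg.norm(e[1]-e[0]))
V=lambda x,y,z:W(x/1.5625,y/1.5625,z)
e=[V(34,346,.008),V(116,369,.008)];print("16",e,(e[0]+e[1])/2,np.linalg.norm(e[1]-e[0]))
e=[V(9,225,.011),V(117,253,.011)];print("22",e,(e[0]+e[1])/2,np.linalg.norm(e[1]-e[0]))
E
```

```text
(-40, 104) [0.4626 0.1516 0.05  ]
(-40, 52) [0.5111 0.1509 0.05  ]
(-40, 0) [0.5667 0.1504 0.05  ]
(40, 104) [0.463  0.2302 0.05  ]
(40, 52) [0.513 0.231 0.05 ]
(40, 0) [0.564  0.2303 0.05  ]
(40, -52) [0.609  0.2306 0.05  ]
rack [0.56424861 0.19098071] ang 0.44260840383906636 scale 0.9691894651057853 res [[0.002, 0.0014], [-0.0014, 0.0003], [0.0022, -0.0006], [0.0031, -0.0], [0.0011, 0.0004], [0.0, -0.0007], [-0.0069, -0.0008]]
130 [0.4343 0.19  ]
78 [0.4863 0.1904]
26 [0.5382 0.1908]
-26 [0.5902 0.1912]
-78 [0.6422 0.1916]
-130 [0.6942 0.192 ]
10: [0.43486176 0.14404504 0.039     ] [0.4342695  0.23946683 0.039     ]
19 tip [ 0.5264155  -0.10784878  0.056     ] [ 0.53558834 -0.10908668  0.056     ] near bush [ 0.60535128 -0.11753075  0.056     ] ring [ 0.6094557  -0.11826523  0.056     ]
13 [array([ 0.46167648, -0.16074317,  0.0065    ]), array([ 0.45438981, -0.05443229,  0.0065    ])] [ 0.45803315 -0.10758773  0.0065    ] 0.10656030999446446
16 [array([ 0.58880296, -0.37218852,  0.008     ]), array([ 0.61017171, -0.25057484,  0.008     ])] [ 0.59948734 -0.31138168  0.008     ] 0.12347676708469331
22 [array([ 0.44662724, -0.37472348,  0.011     ]), array([ 0.48544632, -0.22086293,  0.011     ])] [ 0.46603678 -0.29779321  0.011     ] 0.158682037553279
```

>>> drive_effector([
  [-0.02,-0.035,0.015,1.5],
  [-0.04,-0.07,0.03,3],
  [-0.06,-0.1,0.045,4.5],
  [-0.075,-0.13,0.06,5.9],
  [-0.082,-0.155,0.075,5.9],
  [-0.083,-0.163,0.08,5.9],
  [-0.083,-0.163,0.08,5.9],
  [-0.083,-0.163,0.08,5.9],
], aperture=0.05)

```text
time_s: 2.45
eef_pos: [0.5826, -0.1088, 0.1392]
eef_rot: [[-0.995, 0.099, -0.002], [0.099, 0.995, 0.002], [0.002, 0.002, -1.0]]
wrist_force: [0.0, 0.8, -0.4]
opening: 0.0496
grasp_force: 0.0
```

```bash
cat >> h.py <<'E'
def go(x,y,z,head=None):
    "shift in tool axes and turn to bring TCP to x,y,z with tool x heading head deg"
    s=manip.read_state();R=s["eef_rot"];d=R.T@(np.array([x,y,z])-s["eef_pos"])
    h=np.degrees(np.arctan2(R[1,0],R[0,0]));t=0 if head is None else (h-head+180)%360-180
    print("t",round(s["time_s"],2),"pos",s["eef_pos"].round(4),"head",h.round(2),"shift",d.round(4),"turn",round(t,2),"joints",np.round(s["joints"],1)[[5,6]])
E
python3 - <<'E'
from h import *
go(.584,-.1163,.035,173.8)
s,f=snap("wrist","w2")
cv2.imwrite("pics/w2.png",cv2.resize(f[:330,:,::-1],(800,516),interpolation=cv2.INTER_CUBIC))
E
```

```text
t 2.45 pos [ 0.5826 -0.1088  0.1392] head 174.32 shift [-0.0023 -0.0075  0.1042] turn 0.52 joints [44.1 95.6]
```

View pics/w2.png

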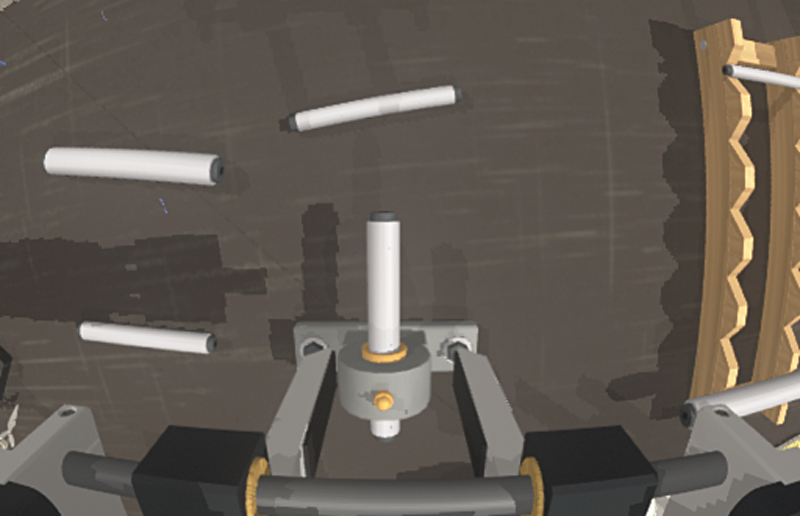

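>>> drive_effector([
  [0,0,0,0],
  [0,0,0,0],
])

```text
time_s: 2.67
eef_pos: [0.5836, -0.1091, 0.1405]
eef_rot: [[-0.995, 0.098, 0.001], [0.098, 0.995, 0.001], [-0.001, 0.001, -1.0]]
wrist_force: [0.5, -0.5, 0.4]
opening: 0.0501
grasp_force: 0.0
```

```bash
python3 - <<'E'
from h import *
d=np.load("pics/w2.npz");P,R=d["pos"],d["rot"]
W=lambda x,y,z:wpix2w(x/1.5625,y/1.5625,z,P,R)
a=W(382.5,216,.053);b=W(384,348,.056);print("19",a,b,np.degrees(np.arctan2(*(b-a)[1::-1])),np.linalg.norm(b-a),"nipple",W(384,400,.095),"back",W(384,432,.057))
for n,p,q,z in(("13",(292,123),(461,95),.0065),("22",(45,158),(218,171),.011),("16",(80,330),(213,343),.008)):
    e=W(*p,z),W(*q,z);print(n,(e[0]+e[1])/2,np.linalg.norm(e[1]-e[0]),np.degrees(np.arctan2(*(e[1]-e[0])[1::-1])))
go(.584,-.1163,.035,173.8)
E
```

```text
19 [ 0.52716202 -0.1109758   0.053     ] [ 0.60647798 -0.11838041  0.056     ] -5.333438997778038 0.07971731391038456 nipple [ 0.62117791 -0.11920787  0.095     ] back [ 0.66615589 -0.12481481  0.057     ]
13 [ 0.4583873  -0.10947839  0.0065    ] 0.11392988079807366 93.48684492735838
22 [ 0.46539323 -0.2991588   0.011     ] 0.16119738632285216 74.86646618929515
16 [ 0.60101218 -0.31417103  0.008     ] 0.128837793900469 80.98923464084092
t 2.67 pos [ 0.5836 -0.1091  0.1405] head 174.39 shift [-0.001  -0.0072  0.1055] turn 0.59 joints [44.1 95.6]
```

>>> drive_effector([
  [0,-0.004,0.02,0],
  [-0.001,-0.007,0.05,0],
  [-0.001,-0.007,0.08,0],
  [-0.001,-0.007,0.1,0],
  [-0.001,-0.007,0.105,0],
  [-0.001,-0.007,0.105,0],
  [-0.001,-0.007,0.105,0],
], aperture=0.05)

```text
time_s: 3.25
eef_pos: [0.5844, -0.1181, 0.0356]
eef_rot: [[-0.995, 0.1, 0.001], [0.1, 0.995, -0.0], [-0.001, 0.0, -1.0]]
wrist_force: [0.3, -0.2, 0.1]
opening: 0.0503
grasp_force: 0.0
```

>>> drive_effector([
  [0,0,0,0],
  [0,0,0,0],
  [0,0,0,0],
  [0,0,0,0],
  [0,0,0,0],
  [0,0,0,0],
], aperture=0.012, clamp_n=30)

```text
time_s: 3.75
eef_pos: [0.584, -0.1164, 0.0351]
eef_rot: [[-0.995, 0.1, 0.001], [0.1, 0.995, 0.002], [-0.0, 0.002, -1.0]]
wrist_force: [-1.0, 4.5, 4.5]
opening: 0.018
grasp_force: 29.9
```

>>> drive_effector([
  [0.002,0,0,0],
  [0.006,0,0,0],
  [0.011,0,0,0],
  [0.016,0,0,0],
  [0.021,0,0,0],
  [0.026,0,0,0],
  [0.03,0,0,0],
])

```text
time_s: 4.33
eef_pos: [0.5545, -0.1151, 0.0345]
eef_rot: [[-0.995, 0.1, 0.002], [0.1, 0.995, 0.0], [-0.002, 0.0, -1.0]]
wrist_force: [2.3, 1.9, -2.1]
opening: 0.0182
grasp_force: 29.9
```

>>> drive_effector([
  [0.006,0,0,0],
  [0.012,0,0,0],
  [0.018,0,0,0],
  [0.024,0,0,0],
  [0.03,0,0,0],
  [0.036,0,0,0],
  [0.042,0,0,0],
  [0.048,0,0,0],
  [0.052,0,0,0],
  [0.052,0,0,0],
])

```text
time_s: 5.17
eef_pos: [0.5003, -0.1104, 0.0344]
eef_rot: [[-0.995, 0.101, -0.002], [0.101, 0.995, 0.0], [0.002, -0.0, -1.0]]
wrist_force: [-0.4, -0.2, -2.6]
opening: 0.0182
grasp_force: 29.8
```

>>> drive_effector([
  [0,0,-0.03,0],
  [0,0,-0.06,0],
  [0,0.02,-0.08,0],
  [-0.005,0.05,-0.09,5],
  [-0.015,0.085,-0.09,11],
  [-0.025,0.12,-0.09,17],
  [-0.035,0.155,-0.09,23],
  [-0.045,0.19,-0.09,29],
  [-0.05,0.22,-0.09,35],
  [-0.052,0.25,-0.09,41],
])

```text
time_s: 6.0
eef_pos: [0.5799, 0.1354, 0.1244]
eef_rot: [[-0.682, 0.732, 0.001], [0.732, 0.682, 0.0], [-0.001, 0.001, -1.0]]
wrist_force: [1.0, -0.1, -3.7]
opening: 0.0184
grasp_force: 29.8
```

```bash
python3 - <<'E'
from h import *
go(.590,.2055,.12,90.4)
E
```

```text
t 6.0 pos [0.5799 0.1354 0.1244] head 132.98 shift [0.0445 0.0552 0.0045] turn 42.58 joints [43.3 42.3]
```

>>> drive_effector([
  [0.01,0.01,0,6],
  [0.02,0.02,0,12],
  [0.03,0.035,0,18],
  [0.04,0.05,0,24],
  [0.044,0.055,0.004,30],
  [0.044,0.055,0.004,36],
  [0.044,0.055,0.004,42],
  [0.044,0.055,0.004,42.6],
  [0.044,0.055,0.004,42.6],
  [0.044,0.055,0.004,42.6],
])

```text
time_s: 6.83
eef_pos: [0.5888, 0.2029, 0.1204]
eef_rot: [[-0.013, 1.0, -0.0], [1.0, 0.013, 0.0], [0.0, -0.0, -1.0]]
wrist_force: [-0.0, -0.0, -3.7]
opening: 0.018
grasp_force: 29.8
```

```bash
python3 - <<'E'
from h import *
go(.590,.2055,.026,90.4)
s,f=snap("wrist","w3")
cv2.imwrite("pics/w3.png",cv2.resize(f[:330,:,::-1],(800,516),interpolation=cv2.INTER_CUBIC))
E
```

```text
t 6.83 pos [0.5888 0.2029 0.1204] head 90.76 shift [0.0026 0.0013 0.0944] turn 0.36 joints [48.1  3.9]
```

View pics/w3.png

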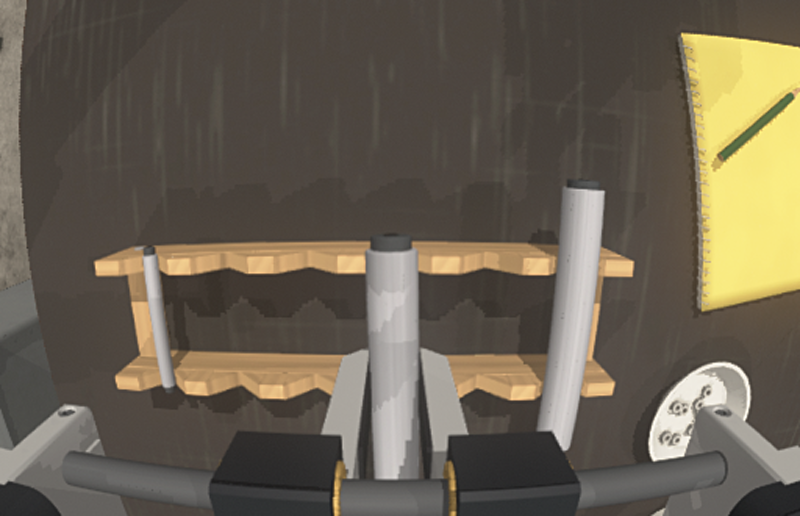

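```bash
python3 - <<'E'
from h import *
d=np.load("pics/w3.npz");P,R=d["pos"],d["rot"]
W=lambda x,y,z:wpix2w(x/1.5625,y/1.5625,z,P,R).round(4)
print("25",W(584,185,.05),W(574,330,.05),W(557,440,.05))
print("10",W(149,250,.039),W(158,310,.039),W(168,384,.039))
print("outer rail ends",W(96,262,.05),W(633,262,.05),"inner rail ends",W(117,378,.05),W(614,378,.05))
print("grasped tip",W(391,241,.14),W(391,330,.14))
E
```

```text
25 [0.694  0.2797 0.05  ] [0.697  0.1935 0.05  ] [0.6985 0.1146 0.05  ]
10 [0.4342 0.2381 0.039 ] [0.4358 0.1986 0.039 ] [0.4342 0.1452 0.039 ]
outer rail ends [0.3982 0.2334 0.05  ] [0.7314 0.2366 0.05  ] inner rail ends [0.3991 0.1523 0.05  ] [0.7315 0.1601 0.05  ]
grasped tip [0.5867 0.2592 0.14  ] [0.5871 0.2264 0.14  ]
```

>>> drive_effector([
  [0.0026,0.002,0.015,0],
  [0.0026,0.002,0.04,0],
  [0.0026,0.002,0.065,0],
  [0.0026,0.002,0.08,0],
  [0.0026,0.002,0.088,0],
  [0.0026,0.002,0.092,0],
  [0.0026,0.002,0.094,0],
  [0.0026,0.002,0.094,0],
])

```text
time_s: 7.55
eef_pos: [0.5911, 0.2053, 0.0272]
eef_rot: [[-0.011, 1.0, 0.0], [1.0, 0.011, 0.0], [0.0, 0.0, -1.0]]
wrist_force: [-1.0, -1.0, 0.1]
opening: 0.0183
grasp_force: 30.0
```

>>> drive_effector([
  [0,0,0.001,0],
  [0,0,0.001,0],
  [0,0,0.001,0],
  [0,0,0.001,0],
], aperture=0.036)

```text
time_s: 7.88
eef_pos: [0.5914, 0.2057, 0.026]
eef_rot: [[-0.011, 1.0, 0.001], [1.0, 0.011, 0.0], [0.0, 0.001, -1.0]]
wrist_force: [-0.5, -0.0, -0.3]
opening: 0.0357
grasp_force: 0.0
```

>>> drive_effector([
  [0,0,-0.01,0],
  [0,0,-0.04,0],
  [0,0,-0.07,0],
  [0,0,-0.1,0],
  [0,0,-0.12,0],
  [0,0,-0.12,0],
  [0,0,-0.12,0],
])

```text
time_s: 8.47
eef_pos: [0.5917, 0.2058, 0.1473]
eef_rot: [[-0.011, 1.0, 0.003], [1.0, 0.011, 0.001], [0.001, 0.003, -1.0]]
wrist_force: [-0.4, -0.3, -0.6]
opening: 0.0361
grasp_force: 0.0
```

```bash
python3 - <<'E'
from h import *
go(.465,-.2985,.12,75-180)
go(.465,-.2985,.12,75)
go(.465,-.2985,.12,165)
s,f=snap("wrist","w4")
cv2.imwrite("pics/w4.png",cv2.resize(f[:330,:,::-1],(800,516),interpolation=cv2.INTER_CUBIC))
E
```

```text
t 8.47 pos [0.5917 0.2058 0.1473] head 90.62 shift [-0.503  -0.1323  0.0262] turn -164.38 joints [51.1  2.6]
t 8.47 pos [0.5917 0.2058 0.1473] head 90.62 shift [-0.503  -0.1323  0.0262] turn 15.62 joints [51.1  2.6]
t 8.47 pos [0.5917 0.2058 0.1473] head 90.62 shift [-0.503  -0.1323  0.0262] turn -74.38 joints [51.1  2.6]
```

View pics/w4.png

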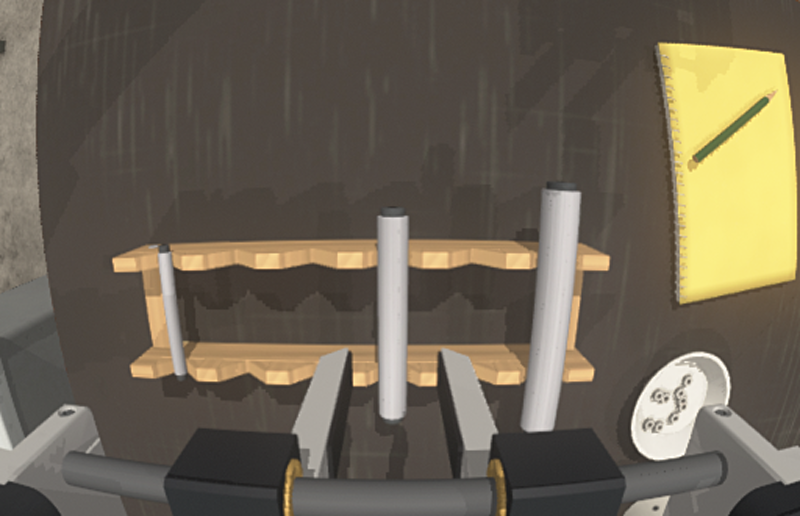

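>>> drive_effector([
  [-0.03,-0.008,0,0],
  [-0.07,-0.018,0,0],
  [-0.11,-0.028,0,1],
  [-0.15,-0.038,0,3],
  [-0.19,-0.048,0,5],
  [-0.23,-0.058,0,7],
  [-0.27,-0.068,0,9],
  [-0.31,-0.078,0,11],
  [-0.33,-0.086,0,13],
  [-0.34,-0.09,0,15.6],
], aperture=0.05)

```text
time_s: 9.35
eef_pos: [0.5019, -0.1394, 0.1447]
eef_rot: [[0.267, 0.964, -0.003], [0.964, -0.267, -0.001], [-0.002, -0.002, -1.0]]
wrist_force: [0.5, 0.6, -0.3]
opening: 0.0505
grasp_force: 0.0
```

```bash
python3 - <<'E'
from h import *
d=np.load("pics/w4.npz");P,R=d["pos"],d["rot"]
W=lambda x,y,z:wpix2w(x/1.5625,y/1.5625,z,P,R).round(4)
print(W(393,212,.045),W(392,416,.045),"25",W(561,187,.05),W(540,427,.05),"10",W(165,248,.039),W(180,376,.039))
go(.465,-.2985,.12,75)
E
```

```text
[0.5907 0.2598 0.045 ] [0.5915 0.1196 0.045 ] 25 [0.6939 0.2794 0.05  ] [0.6985 0.1111 0.05  ] 10 [0.4356 0.2378 0.039 ] [0.434 0.142 0.039]
t 9.35 pos [ 0.5019 -0.1394  0.1447] head 74.54 shift [-0.1632  0.0069  0.025 ] turn -0.46 joints [42.5 25.1]
```

>>> drive_effector([
  [-0.04,0.002,0,0],
  [-0.08,0.004,0.005,0],
  [-0.115,0.006,0.01,0],
  [-0.145,0.007,0.02,0],
  [-0.16,0.007,0.025,0],
  [-0.163,0.007,0.025,0],
  [-0.163,0.007,0.025,0],
  [-0.163,0.007,0.025,0],
])

```text
time_s: 10.02
eef_pos: [0.4698, -0.2924, 0.1199]
eef_rot: [[0.257, 0.966, -0.001], [0.966, -0.257, 0.002], [0.002, -0.001, -1.0]]
wrist_force: [0.4, 1.2, -1.0]
opening: 0.0498
grasp_force: 0.0
```

```bash
python3 - <<'E'
from h import *
go(.465,-.2985,.003,75)
s,f=snap("wrist","w5")
cv2.imwrite("pics/w5.png",cv2.resize(f[:330,:,::-1],(800,516),interpolation=cv2.INTER_CUBIC))
E
```

```text
t 10.02 pos [ 0.4698 -0.2924  0.1199] head 75.12 shift [-0.0074 -0.0029  0.1169] turn 0.12 joints [41.8 41.7]
```

View pics/w5.png

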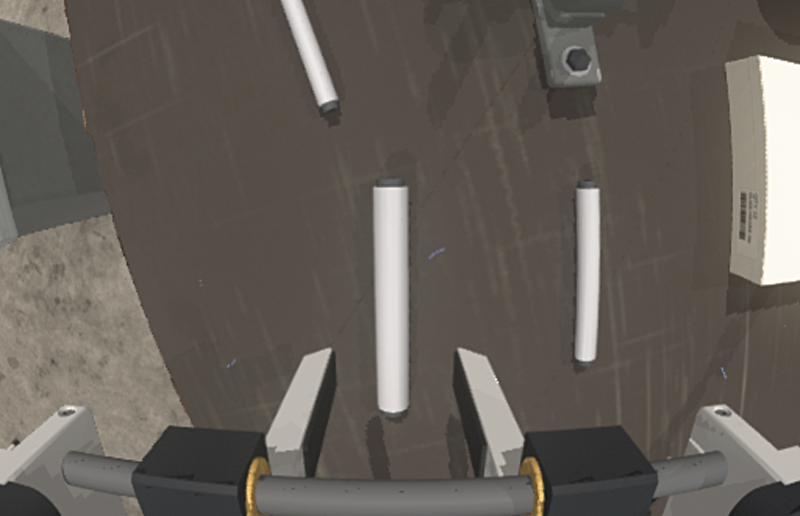

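```bash
python3 - <<'E'
from h import *
d=np.load("pics/w5.npz");P,R=d["pos"],d["rot"]
W=lambda x,y,z:wpix2w(x/1.5625,y/1.5625,z,P,R)
for n,p,q,z in(("22",(391,182),(393,412),.011),("16",(588,183),(586,362),.008)):
    e=W(*p,z),W(*q,z);c=(e[0]+e[1])/2;print(n,e,c,np.linalg.norm(e[1]-e[0]),np.degrees(np.arctan2(*(e[0]-e[1])[1::-1])))
    go(c[0],c[1],.003)
E
```

```text
22 (array([ 0.48624854, -0.22217365,  0.011     ]), array([ 0.44658452, -0.37595877,  0.011     ])) [ 0.46641653 -0.29906621  0.011     ] 0.15881781748708543 75.53754992716779
t 10.07 pos [ 0.4701 -0.2921  0.1202] head 75.17 shift [-0.0078 -0.0017  0.1172] turn 0 joints [41.8 41.7]
16 (array([ 0.61207985, -0.25167435,  0.008     ]), array([ 0.59147872, -0.37789613,  0.008     ])) [ 0.60177929 -0.31478524  0.008     ] 0.12789191600872785 80.73027892880914
t 10.07 pos [ 0.4701 -0.2921  0.1202] head 75.17 shift [0.0116 0.1332 0.1171] turn 0 joints [41.8 41.7]
```

>>> drive_effector([
  [-0.003,-0.001,0.02,0],
  [-0.006,-0.0017,0.05,0],
  [-0.0075,-0.0017,0.08,0],
  [-0.0075,-0.0017,0.1,0],
  [-0.0075,-0.0017,0.112,0],
  [-0.0075,-0.0017,0.116,0],
  [-0.0075,-0.0017,0.116,0],
  [-0.0075,-0.0017,0.116,0],
])

```text
time_s: 10.73
eef_pos: [0.4664, -0.3014, 0.0053]
eef_rot: [[0.258, 0.966, 0.001], [0.966, -0.258, -0.001], [-0.0, 0.001, -1.0]]
wrist_force: [-0.6, -0.3, 0.6]
opening: 0.0497
grasp_force: 0.0
```

>>> drive_effector([
  [0,0,0,0],
  [0,0,0,0],
  [0,0,0,0],
  [0,0,0,0],
  [0,0,0,0],
  [0,0,0,0],
], aperture=0.015, clamp_n=45)

```text
time_s: 11.23
eef_pos: [0.4655, -0.3016, 0.0048]
eef_rot: [[0.258, 0.966, 0.0], [0.966, -0.258, -0.0], [0.0, 0.0, -1.0]]
wrist_force: [-0.8, 0.5, 3.7]
opening: 0.0207
grasp_force: 45.0
```

>>> drive_effector([
  [0,0,-0.01,0],
  [0,0,-0.03,0],
  [0,0,-0.06,0],
  [0,0,-0.09,0],
  [0,0,-0.12,0],
  [0,0,-0.13,0],
  [0,0,-0.13,0],
])

```text
time_s: 11.82
eef_pos: [0.4667, -0.3024, 0.1366]
eef_rot: [[0.258, 0.966, 0.004], [0.966, -0.258, -0.002], [-0.001, 0.004, -1.0]]
wrist_force: [0.2, 0.0, -6.1]
opening: 0.021
grasp_force: 45.0
```

```bash
python3 - <<'E'
from h import *
go(.6425,.1905,.14,90.4)
E
```

```text
t 11.82 pos [ 0.4667 -0.3024  0.1366] head 75.02 shift [ 0.5215  0.0424 -0.0038] turn -15.38 joints [43.6 41.9]
```

>>> drive_effector([
  [0.03,0.002,-0.003,0],
  [0.07,0.005,-0.004,-1],
  [0.11,0.009,-0.004,-3],
  [0.15,0.012,-0.004,-5],
  [0.19,0.015,-0.004,-7],
  [0.23,0.019,-0.004,-9],
  [0.27,0.022,-0.004,-11],
  [0.31,0.025,-0.004,-13],
  [0.34,0.028,-0.004,-15],
  [0.36,0.03,-0.004,-15.4],
])

```text
time_s: 12.65
eef_pos: [0.5866, 0.0442, 0.1355]
eef_rot: [[-0.014, 1.0, -0.004], [1.0, 0.014, 0.002], [0.003, -0.004, -1.0]]
wrist_force: [0.1, -0.6, -5.6]
opening: 0.0214
grasp_force: 45.0
```

```bash
python3 - <<'E'
from h import *
go(.6425,.1875,.14,90.4)
E
```

```text
t 12.65 pos [0.5866 0.0442 0.1355] head 90.8 shift [ 0.1425  0.0578 -0.0044] turn 0.4 joints [46.8 18.4]
```

>>> drive_effector([
  [0.025,0.01,-0.004,0],
  [0.055,0.022,-0.004,0],
  [0.085,0.034,-0.004,0],
  [0.11,0.046,-0.004,0],
  [0.13,0.054,-0.004,0],
  [0.14,0.0575,-0.004,0],
  [0.142,0.0575,-0.004,0],
  [0.142,0.0575,-0.004,0],
  [0.142,0.0575,-0.004,0],
])

```text
time_s: 13.4
eef_pos: [0.643, 0.1782, 0.1416]
eef_rot: [[-0.005, 1.0, -0.002], [1.0, 0.005, -0.002], [-0.002, -0.002, -1.0]]
wrist_force: [-0.4, -1.1, -6.0]
opening: 0.0208
grasp_force: 45.0
```

>>> drive_effector([
  [0,0,0,0],
])

```text
time_s: 13.48
eef_pos: [0.6435, 0.1781, 0.1423]
eef_rot: [[-0.004, 1.0, -0.001], [1.0, 0.004, -0.002], [-0.002, -0.001, -1.0]]
wrist_force: [0.4, -1.1, -6.0]
opening: 0.0211
grasp_force: 45.0
```

```bash
python3 - <<'E'
from h import *
go(.6425,.1875,.043,90.4)
s,f=snap("wrist","w6")
E
```

```text
t 13.48 pos [0.6435 0.1781 0.1423] head 90.23 shift [ 0.0096 -0.0009  0.0993] turn -0.17 joints [55.   4.8]
```

>>> drive_effector([
  [0.005,-0.0005,0.01,0],
  [0.0095,-0.001,0.03,0],
  [0.0095,-0.001,0.05,0],
  [0.0095,-0.001,0.055,0],
  [0.0095,-0.001,0.055,0],
])

```text
time_s: 13.95
eef_pos: [0.6411, 0.1899, 0.0852]
eef_rot: [[-0.007, 1.0, -0.004], [1.0, 0.007, -0.001], [-0.001, -0.004, -1.0]]
wrist_force: [-0.4, 0.5, -6.5]
opening: 0.0208
grasp_force: 45.0
```

```bash
python3 - <<'E'
from h import *
go(.6425,.1875,.043,90.4)
E
```

```text
t 13.95 pos [0.6411 0.1899 0.0852] head 90.39 shift [-0.0024  0.0016  0.0422] turn -0.01 joints [49.5  5.8]
```

>>> drive_effector([
  [-0.001,0.001,0.01,0],
  [-0.001,0.001,0.025,0],
  [-0.001,0.001,0.035,0],
  [-0.001,0.001,0.04,0],
  [-0.001,0.001,0.043,0],
  [-0.001,0.001,0.043,0],
])

```text
time_s: 14.45
eef_pos: [0.6439, 0.1892, 0.0441]
eef_rot: [[-0.007, 1.0, -0.0], [1.0, 0.007, -0.0], [-0.0, -0.0, -1.0]]
wrist_force: [-0.9, -0.1, -5.6]
opening: 0.0209
grasp_force: 45.0
```

Not yet seated (weight still carried): lower 2 mm more, release, rise.

>>> drive_effector([
  [0,0,0.001,0],
  [0,0,0.002,0],
  [0,0,0.002,0],
  [0,0,0.002,0],
])

```text
time_s: 14.78
eef_pos: [0.6443, 0.1895, 0.0429]
eef_rot: [[-0.007, 1.0, 0.001], [1.0, 0.007, 0.0], [0.0, 0.001, -1.0]]
wrist_force: [-0.2, -0.0, -6.0]
opening: 0.0206
grasp_force: 45.0
```

>>> drive_effector([
  [0,0,0,0],
  [0,0,0,0],
  [0,0,0,0],
  [0,0,0,0],
], aperture=0.036)

```text
time_s: 15.12
eef_pos: [0.6448, 0.1895, 0.0433]
eef_rot: [[-0.007, 1.0, 0.002], [1.0, 0.007, 0.0], [0.0, 0.002, -1.0]]
wrist_force: [-0.1, 0.2, 0.1]
opening: 0.0357
grasp_force: 0.0
```

>>> drive_effector([
  [0,0,-0.01,0],
  [0,0,-0.04,0],
  [0,0,-0.07,0],
  [0,0,-0.1,0],
  [0,0,-0.1,0],
  [0,0,-0.1,0],
])

```text
time_s: 15.62
eef_pos: [0.6457, 0.1896, 0.1455]
eef_rot: [[-0.007, 1.0, 0.005], [1.0, 0.007, 0.002], [0.001, 0.005, -1.0]]
wrist_force: [-0.2, 0.3, -0.3]
opening: 0.0358
grasp_force: 0.0
```

```bash
python3 - <<'E'
from h import *
go(.6015,-.3145,.12,81)
s,f=snap("wrist","w7")
cv2.imwrite("pics/w7.png",cv2.resize(f[:330,:,::-1],(800,516),interpolation=cv2.INTER_CUBIC))
E
```

```text
t 15.62 pos [0.6457 0.1896 0.1455] head 90.41 shift [-0.5038 -0.048   0.0245] turn 9.41 joints [55.3  4.1]
```

View pics/w7.png

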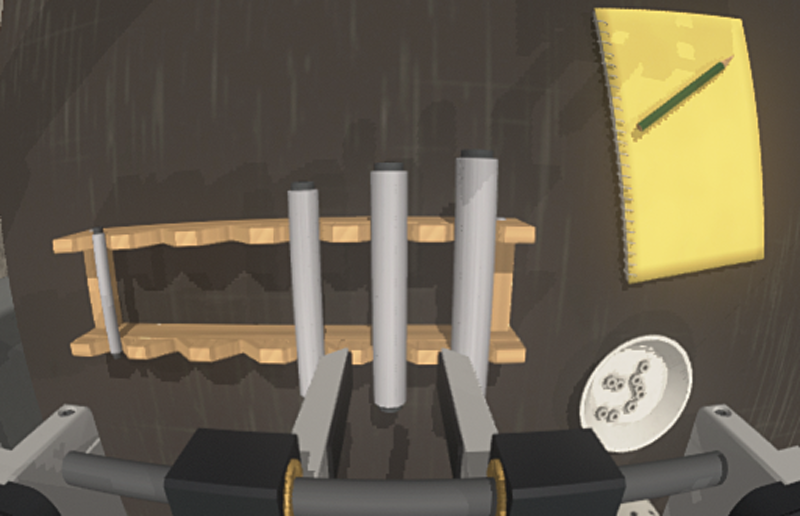

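>>> drive_effector([
  [-0.03,-0.003,-0.01,0],
  [-0.07,-0.007,-0.01,0],
  [-0.11,-0.011,-0.01,1],
  [-0.15,-0.015,-0.01,2],
  [-0.19,-0.019,-0.01,3],
  [-0.23,-0.023,-0.01,4.5],
  [-0.27,-0.027,-0.01,6],
  [-0.31,-0.031,-0.01,7.5],
  [-0.35,-0.035,-0.01,9],
  [-0.38,-0.038,-0.01,9.4],
], aperture=0.05)

```text
time_s: 16.5
eef_pos: [0.6067, -0.1948, 0.1514]
eef_rot: [[0.16, 0.987, -0.003], [0.987, -0.16, -0.001], [-0.002, -0.002, -1.0]]
wrist_force: [0.8, 0.0, 0.3]
opening: 0.0505
grasp_force: 0.0
```

```bash
python3 - <<'E'
from h import *
d=np.load("pics/w7.npz");P,R=d["pos"],d["rot"]
W=lambda x,y,z:wpix2w(x/1.5625,y/1.5625,z,P,R).round(4)
print("22",W(388,165,.048),W(388,408,.048))
go(.6015,-.3145,.12,81)
E
```

```text
22 [0.6418 0.2721 0.048 ] [0.6425 0.1127 0.048 ]
t 16.5 pos [ 0.6067 -0.1948  0.1514] head 80.78 shift [-0.119   0.0142  0.0315] turn -0.22 joints [53.2 29.4]
```

>>> drive_effector([
  [-0.03,0.004,0.005,0],
  [-0.065,0.008,0.01,0],
  [-0.095,0.012,0.02,0],
  [-0.112,0.014,0.03,0],
  [-0.118,0.014,0.031,0],
  [-0.118,0.014,0.031,0],
  [-0.118,0.014,0.031,0],
  [-0.118,0.014,0.031,0],
])

```text
time_s: 17.17
eef_pos: [0.605, -0.3071, 0.1215]
eef_rot: [[0.154, 0.988, 0.0], [0.988, -0.154, 0.002], [0.002, 0.0, -1.0]]
wrist_force: [0.1, -0.1, 0.5]
opening: 0.0499
grasp_force: 0.0
```

```bash
python3 - <<'E'
from h import *
s,f=snap("wrist","w8")
cv2.imwrite("pics/w8.png",cv2.resize(f[60:290,150:450,::-1],None,fx=2.6,fy=2.6,interpolation=cv2.INTER_CUBIC))
E
```

```text
(no output)
```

View pics/w8.png

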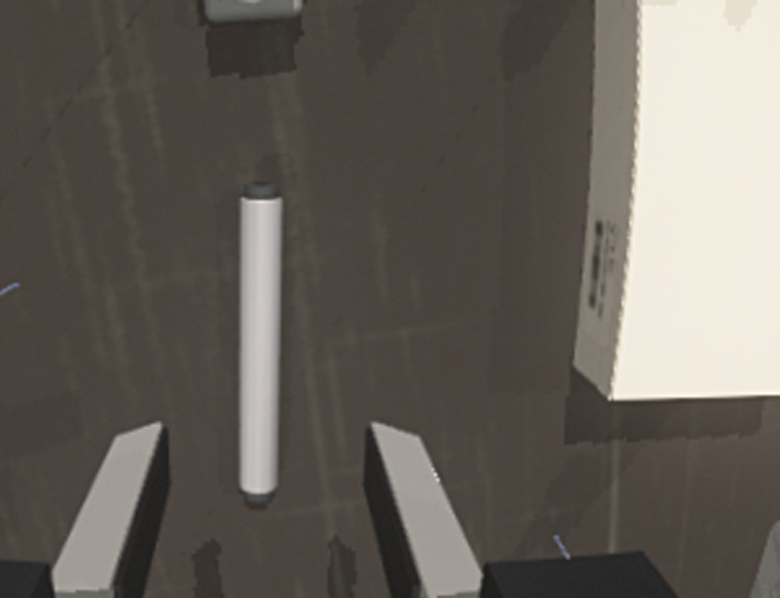

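```bash
python3 - <<'E'
from h import *
d=np.load("pics/w8.npz");P,R=d["pos"],d["rot"]
W=lambda x,y,z:wpix2w(x/2.6+150,y/2.6+60,z,P,R)
e=W(262,190,.008),W(258,495,.008);c=(e[0]+e[1])/2;print(c,np.linalg.norm(e[1]-e[0]),np.degrees(np.arctan2(*(e[0]-e[1])[1::-1])),"box",W(612,398,.05))
go(c[0],c[1],.004,np.degrees(np.arctan2(*(e[0]-e[1])[1::-1])))
E
```

```text
[ 0.60117989 -0.31500563  0.008     ] 0.12778203171687558 80.32226238191734 box [ 0.72995479 -0.34023699  0.05      ]
t 17.22 pos [ 0.6051 -0.3072  0.1217] head 81.17 shift [-0.0085 -0.0027  0.1177] turn 0.85 joints [53.7 38.2]
```

>>> drive_effector([
  [-0.003,-0.001,0.02,0.5],
  [-0.006,-0.0025,0.05,0.8],
  [-0.0075,-0.0025,0.08,0.8],
  [-0.0075,-0.0025,0.1,0.8],
  [-0.0075,-0.0025,0.113,0.8],
  [-0.0075,-0.0025,0.1175,0.8],
  [-0.0075,-0.0025,0.1175,0.8],
  [-0.0075,-0.0025,0.1175,0.8],
])

```text
time_s: 17.88
eef_pos: [0.6015, -0.3167, 0.0051]
eef_rot: [[0.169, 0.986, 0.002], [0.986, -0.169, -0.001], [-0.001, 0.002, -1.0]]
wrist_force: [0.4, 0.0, 0.2]
opening: 0.0502
grasp_force: 0.0
```

>>> drive_effector([
  [0,0,0,0],
  [0,0,0,0],
  [0,0,0,0],
  [0,0,0,0],
  [0,0,0,0],
  [0,0,0,0],
], aperture=0.01, clamp_n=35)

```text
time_s: 18.38
eef_pos: [0.6006, -0.3167, 0.0042]
eef_rot: [[0.17, 0.985, 0.0], [0.985, -0.17, -0.0], [-0.0, 0.0, -1.0]]
wrist_force: [-0.3, 0.7, 2.1]
opening: 0.0153
grasp_force: 35.0
```

>>> drive_effector([
  [0,0,-0.01,0],
  [0,0,-0.03,0],
  [0,0,-0.06,0],
  [0,0,-0.09,0],
  [0,0,-0.12,0],
  [0,0,-0.14,0],
  [0,0,-0.14,0],
])

```text
time_s: 18.97
eef_pos: [0.6027, -0.3187, 0.1494]
eef_rot: [[0.17, 0.985, 0.007], [0.985, -0.17, -0.004], [-0.003, 0.008, -1.0]]
wrist_force: [1.0, -0.7, -1.9]
opening: 0.015
grasp_force: 35.0
```

```bash
python3 - <<'E'
from h import *
go(.5385,.1905,.14,90.4)
E
```

```text
t 18.97 pos [ 0.6027 -0.3187  0.1494] head 80.21 shift [ 0.4909 -0.15    0.0068] turn -10.19 joints [56.1 37.5]
```

>>> drive_effector([
  [0.03,-0.009,0,0],
  [0.065,-0.02,0,0],
  [0.1,-0.031,0,-1],
  [0.135,-0.042,0,-2.5],
  [0.17,-0.053,0,-4],
  [0.205,-0.064,0,-5.5],
  [0.24,-0.075,0,-7],
  [0.275,-0.086,0,-8.5],
  [0.31,-0.097,0,-10],
  [0.33,-0.103,0,-10.2],
])

```text
time_s: 19.8
eef_pos: [0.5528, 0.0316, 0.1425]
eef_rot: [[-0.013, 1.0, -0.004], [1.0, 0.013, 0.003], [0.003, -0.004, -1.0]]
wrist_force: [0.4, 0.3, -2.6]
opening: 0.0152
grasp_force: 35.0
```

>>> drive_effector([
  [0.02,-0.005,0,0],
  [0.03,-0.008,0,0],
])

```text
time_s: 19.97
eef_pos: [0.5451, 0.0597, 0.1427]
eef_rot: [[-0.011, 1.0, -0.003], [1.0, 0.011, 0.001], [0.001, -0.003, -1.0]]
wrist_force: [1.0, 0.2, -2.7]
opening: 0.0151
grasp_force: 35.0
```

```bash
python3 - <<'E'
from h import *
go(.5385,.188,.14,90.4)
E
```

```text
t 19.97 pos [0.5451 0.0597 0.1427] head 90.64 shift [ 0.1284 -0.0051  0.0029] turn 0.24 joints [44.1 17.2]
```

>>> drive_effector([
  [0.03,-0.002,0,0],
  [0.06,-0.004,0,0],
  [0.09,-0.005,0,0],
  [0.11,-0.005,0,0],
  [0.122,-0.005,0,0],
  [0.126,-0.005,0,0],
  [0.126,-0.005,0,0],
  [0.126,-0.005,0,0],
  [0.126,-0.005,0,0],
])

```text
time_s: 20.72
eef_pos: [0.5412, 0.1795, 0.144]
eef_rot: [[-0.004, 1.0, 0.0], [1.0, 0.004, -0.001], [-0.001, 0.0, -1.0]]
wrist_force: [0.5, -1.0, -2.7]
opening: 0.015
grasp_force: 35.0
```

```bash
python3 - <<'E'
from h import *
go(.5385,.188,.08,90.4)
E
```

```text
t 20.72 pos [0.5412 0.1795 0.144 ] head 90.23 shift [ 0.0086 -0.0027  0.064 ] turn -0.17 joints [46.1  4.9]
```

>>> drive_effector([
  [0.004,-0.001,0.015,0],
  [0.007,-0.002,0.035,0],
  [0.007,-0.0025,0.055,0],
  [0.007,-0.0025,0.064,0],
  [0.007,-0.0025,0.064,0],
])

```text
time_s: 21.13
eef_pos: [0.5371, 0.1871, 0.0783]
eef_rot: [[-0.005, 1.0, -0.004], [1.0, 0.005, -0.002], [-0.002, -0.004, -1.0]]
wrist_force: [0.6, 0.0, -1.5]
opening: 0.0149
grasp_force: 35.0
```

```bash
python3 - <<'E'
from h import *
go(.5385,.188,.040,90.4)
E
```

```text
t 21.13 pos [0.5371 0.1871 0.0783] head 90.29 shift [0.0009 0.0015 0.0383] turn -0.11 joints [38.7  7.6]
```

>>> drive_effector([
  [0.001,0,0.01,0],
  [0.001,0,0.022,0],
  [0.001,0,0.032,0],
  [0.001,0,0.037,0],
  [0.001,0,0.039,0],
  [0.001,0,0.039,0],
  [0.001,0,0.039,0],
])

```text
time_s: 21.72
eef_pos: [0.5386, 0.19, 0.0411]
eef_rot: [[-0.007, 1.0, 0.0], [1.0, 0.007, 0.0], [0.0, 0.0, -1.0]]
wrist_force: [0.1, -0.5, -2.2]
opening: 0.015
grasp_force: 35.0
```

>>> drive_effector([
  [0,0,0.001,0],
  [0,0,0.002,0],
  [0,0,0.002,0],
])

```text
time_s: 21.97
eef_pos: [0.5389, 0.1901, 0.0394]
eef_rot: [[-0.007, 1.0, 0.001], [1.0, 0.007, 0.0], [0.0, 0.001, -1.0]]
wrist_force: [-0.4, 0.2, -0.0]
opening: 0.0151
grasp_force: 35.0
```

>>> drive_effector([
  [0,0,0,0],
  [0,0,0,0],
  [0,0,0,0],
  [0,0,0,0],
], aperture=0.03)

```text
time_s: 22.3
eef_pos: [0.5384, 0.19, 0.039]
eef_rot: [[-0.007, 1.0, 0.0], [1.0, 0.007, 0.0], [0.0, 0.0, -1.0]]
wrist_force: [0.1, -0.4, -0.6]
opening: 0.0298
grasp_force: 0.0
```

>>> drive_effector([
  [0,0,-0.01,0],
  [0,0,-0.04,0],
  [0,0,-0.07,0],
  [0,0,-0.1,0],
  [0,0,-0.1,0],
  [0,0,-0.1,0],
])

```text
time_s: 22.8
eef_pos: [0.5396, 0.1904, 0.1411]
eef_rot: [[-0.007, 1.0, 0.004], [1.0, 0.007, 0.002], [0.002, 0.004, -1.0]]
wrist_force: [-0.2, -0.8, -0.2]
opening: 0.0297
grasp_force: 0.0
```

```bash
python3 - <<'E'
from h import *
go(.4583,-.1092,.14,93.5)
s,f=snap("wrist","w9")
E
```

```text
t 22.8 pos [0.5396 0.1904 0.1411] head 90.42 shift [-0.299  -0.0835  0.0003] turn -3.08 joints [45.7  4.5]
```

>>> drive_effector([
  [-0.03,-0.008,0,0],
  [-0.065,-0.018,0,0],
  [-0.1,-0.028,0,-1],
  [-0.14,-0.039,0,-2],
  [-0.18,-0.05,0,-3],
  [-0.22,-0.061,0,-3],
  [-0.255,-0.071,0,-3],
  [-0.28,-0.078,0,-3],
  [-0.293,-0.082,0.01,-3],
  [-0.296,-0.083,0.02,-3],
], aperture=0.045)

```text
time_s: 23.68
eef_pos: [0.4558, -0.11, 0.1183]
eef_rot: [[-0.054, 0.999, -0.001], [0.999, 0.054, -0.001], [-0.001, -0.001, -1.0]]
wrist_force: [-0.6, 0.9, -0.1]
opening: 0.0449
grasp_force: 0.0
```

>>> drive_effector([
  [0,0,0,0],
  [0,0,0,0],
  [0,0,0,0],
])

```text
time_s: 23.93
eef_pos: [0.4573, -0.1059, 0.1186]
eef_rot: [[-0.061, 0.998, -0.001], [0.998, 0.061, 0.0], [0.001, -0.001, -1.0]]
wrist_force: [0.2, 0.3, 0.3]
opening: 0.0449
grasp_force: 0.0
```

```bash
python3 - <<'E'
from h import *
s,f=snap("wrist","w10")
a=cv2.resize(f[60:290,150:370,::-1],None,fx=2.3,fy=2.3,interpolation=cv2.INTER_CUBIC)
b=cv2.resize(cv2.imread("pics/w9_raw.png")[90:280,40:360],None,fx=.85,fy=.85)
o=np.zeros((530,790,3),np.uint8);o[:a.shape[0],:a.shape[1]]=a[:530];o[:b.shape[0],510:510+b.shape[1]]=b
cv2.imwrite("pics/w10.png",o)
E
```

```text
(no output)
```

View pics/w10.png

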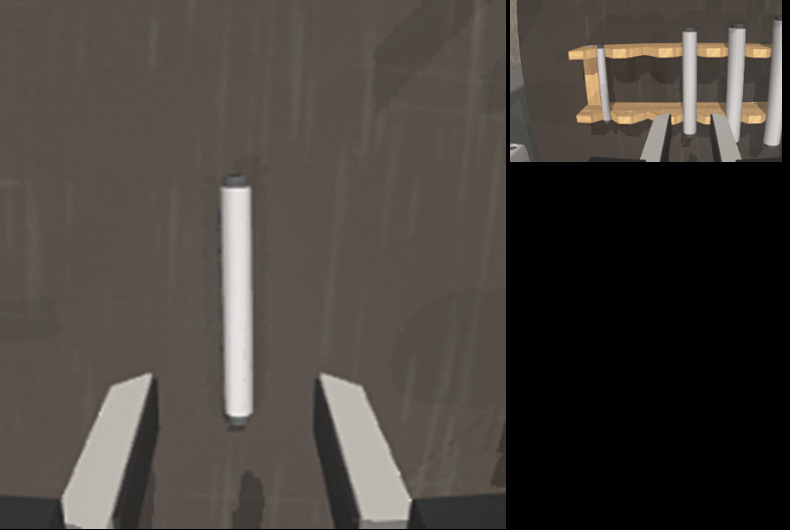

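```bash
python3 - <<'E'
from h import *
d=np.load("pics/w10.npz");P,R=d["pos"],d["rot"]
W=lambda x,y,z:wpix2w(x/2.3+150,y/2.3+60,z,P,R)
e=W(235,178,.0065),W(238,423,.0065);c=(e[0]+e[1])/2;a=np.degrees(np.arctan2(*(e[0]-e[1])[1::-1]));print(c,np.linalg.norm(e[1]-e[0]),a)
go(c[0],c[1],.003,a)
E
```

```text
[ 0.45777153 -0.11200798  0.0065    ] 0.11490369640926475 94.18928019470974
t 23.98 pos [ 0.4577 -0.1058  0.1189] head 93.49 shift [-0.0062 -0.0002  0.1159] turn -0.7 joints [33.3 40.5]
```

>>> drive_effector([
  [-0.002,0,0.02,-0.7],
  [-0.005,0,0.05,-0.7],
  [-0.005,0,0.08,-0.7],
  [-0.005,0,0.1,-0.7],
  [-0.005,0,0.112,-0.7],
  [-0.005,0,0.1155,-0.7],
  [-0.005,0,0.1155,-0.7],
  [-0.005,0,0.1155,-0.7],
])

```text
time_s: 24.65
eef_pos: [0.4584, -0.1114, 0.004]
eef_rot: [[-0.072, 0.997, 0.001], [0.997, 0.072, -0.0], [-0.0, 0.001, -1.0]]
wrist_force: [0.3, -0.2, -0.1]
opening: 0.0454
grasp_force: 0.0
```

>>> drive_effector([
  [0,0,0,0],
  [0,0,0,0],
  [0,0,0,0],
  [0,0,0,0],
  [0,0,0,0],
  [0,0,0,0],
], aperture=0.007, clamp_n=30)

```text
time_s: 25.15
eef_pos: [0.4581, -0.1116, 0.0038]
eef_rot: [[-0.072, 0.997, 0.001], [0.997, 0.072, -0.0], [-0.0, 0.001, -1.0]]
wrist_force: [0.6, 0.2, 3.4]
opening: 0.0117
grasp_force: 30.0
```

>>> drive_effector([
  [0,0,-0.01,0],
  [0,0,-0.03,0],
  [0,0,-0.06,0],
  [0,0,-0.09,0],
  [0,0,-0.12,0],
  [0,0,-0.13,0],
  [0,0,-0.13,0],
])

```text
time_s: 25.73
eef_pos: [0.4594, -0.1118, 0.1353]
eef_rot: [[-0.072, 0.997, 0.005], [0.997, 0.072, -0.001], [-0.001, 0.005, -1.0]]
wrist_force: [-0.1, -0.1, -2.2]
opening: 0.0118
grasp_force: 30.0
```

```bash
python3 - <<'E'
from h import *
go(.4865,.190,.135,90.4)
E
```

```text
t 25.73 pos [ 0.4594 -0.1118  0.1353] head 94.14 shift [0.2991 0.0488 0.0003] turn 3.74 joints [35.6 41.3]
```

>>> drive_effector([
  [0.025,0.004,0,0],
  [0.06,0.01,0,0],
  [0.1,0.016,0,1],
  [0.14,0.023,0,2],
  [0.18,0.029,0,3],
  [0.22,0.036,0,3.7],
  [0.25,0.041,0,3.7],
  [0.275,0.045,0,3.7],
  [0.29,0.047,0,3.7],
  [0.295,0.048,0,3.7],
])

```text
time_s: 26.57
eef_pos: [0.483, 0.1894, 0.1311]
eef_rot: [[-0.012, 1.0, -0.003], [1.0, 0.012, -0.0], [-0.0, -0.003, -1.0]]
wrist_force: [0.6, 0.0, -1.0]
opening: 0.0119
grasp_force: 30.0
```

>>> drive_effector([
  [0,0,0,0],
  [0,0,0,0],
  [0,0,0,0],
])

```text
time_s: 26.82
eef_pos: [0.4842, 0.184, 0.133]
eef_rot: [[-0.005, 1.0, -0.001], [1.0, 0.005, -0.001], [-0.001, -0.001, -1.0]]
wrist_force: [-0.9, -1.0, -0.4]
opening: 0.0119
grasp_force: 30.0
```

```bash
python3 - <<'E'
from h import *
go(.4865,.190,.08,90.4)
E
```

```text
t 26.82 pos [0.4842 0.184  0.133 ] head 90.26 shift [0.0061 0.0023 0.053 ] turn -0.14 joints [40.7  5.7]
```

>>> drive_effector([
  [0.003,0.002,0.015,0],
  [0.0055,0.002,0.035,0],
  [0.0055,0.002,0.048,0],
  [0.0055,0.002,0.053,0],
  [0.0055,0.002,0.053,0],
  [0.0055,0.002,0.053,0],
])

```text
time_s: 27.32
eef_pos: [0.4869, 0.1904, 0.0808]
eef_rot: [[-0.005, 1.0, 0.0], [1.0, 0.005, -0.0], [-0.0, 0.0, -1.0]]
wrist_force: [-0.5, 0.6, -1.3]
opening: 0.0121
grasp_force: 30.0
```

```bash
python3 - <<'E'
from h import *
go(.4865,.190,.039,90.4)
E
```

```text
t 27.32 pos [0.4869 0.1904 0.0808] head 90.3 shift [-0.0004 -0.0004  0.0418] turn -0.1 joints [34.5  8.7]
```

>>> drive_effector([
  [0,0,0.01,0],
  [0,0,0.024,0],
  [0,0,0.034,0],
  [0,0,0.039,0],
  [0,0,0.041,0],
  [0,0,0.042,0],
  [0,0,0.042,0],
  [0,0,0.042,0],
])

```text
time_s: 27.98
eef_pos: [0.4867, 0.1916, 0.0388]
eef_rot: [[-0.007, 1.0, 0.0], [1.0, 0.007, 0.0], [0.0, 0.0, -1.0]]
wrist_force: [-0.3, 0.4, -0.6]
opening: 0.0123
grasp_force: 30.0
```

>>> drive_effector([
  [0,0,0.001,0],
  [0,0,0.001,0],
  [0,0,0.001,0],
])

```text
time_s: 28.23
eef_pos: [0.4869, 0.1917, 0.0384]
eef_rot: [[-0.007, 1.0, 0.001], [1.0, 0.007, 0.001], [0.001, 0.001, -1.0]]
wrist_force: [-1.4, -0.5, 5.1]
opening: 0.0117
grasp_force: 30.0
```

>>> drive_effector([
  [0,0,0,0],
  [0,0,0,0],
  [0,0,0,0],
  [0,0,0,0],
], aperture=0.028)

```text
time_s: 28.57
eef_pos: [0.4865, 0.1917, 0.0375]
eef_rot: [[-0.007, 1.0, 0.0], [1.0, 0.007, 0.0], [0.0, 0.0, -1.0]]
wrist_force: [-0.4, -0.1, -0.8]
opening: 0.0279
grasp_force: 0.0
```

>>> drive_effector([
  [0,0,-0.01,0],
  [0,0,-0.04,0],
  [0,0,-0.07,0],
  [0,0,-0.1,0],
  [0,0,-0.13,0],
  [0,0,-0.15,0],
  [0,0,-0.15,0],
])

```text
time_s: 29.15
eef_pos: [0.4892, 0.192, 0.192]
eef_rot: [[-0.007, 1.0, 0.007], [1.0, 0.007, 0.003], [0.003, 0.007, -1.0]]
wrist_force: [-0.6, -0.1, 0.4]
opening: 0.0278
grasp_force: 0.0
```

>>> drive_effector([
  [-0.03,0,0,0],
  [-0.06,0,0,0],
  [-0.09,0,0,0],
  [-0.12,0,0,0],
  [-0.14,0,0,0],
  [-0.14,0,0,0],
  [-0.14,0,0,0],
])

```text
time_s: 29.73
eef_pos: [0.4871, 0.0507, 0.1874]
eef_rot: [[-0.004, 1.0, -0.001], [1.0, 0.004, 0.0], [0.0, -0.001, -1.0]]
wrist_force: [0.3, 0.1, 0.3]
opening: 0.0279
grasp_force: 0.0
```

```bash
python3 - <<'E'
from h import *
s,f=snap("wrist","w11")
g=manip.grab_frame("top")
a=cv2.resize(f[60:330,200:512,::-1],None,fx=1.5,fy=1.5,interpolation=cv2.INTER_CUBIC)
b=cv2.resize(g[145:290,110:240,::-1],None,fx=2.5,fy=2.5,interpolation=cv2.INTER_CUBIC)
o=np.zeros((405,795,3),np.uint8);o[:405,:468]=a;o[:b.shape[0],470:470+b.shape[1]]=b
cv2.imwrite("pics/fin.png",o)
E
```

```text
(no output)
```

View pics/fin.png

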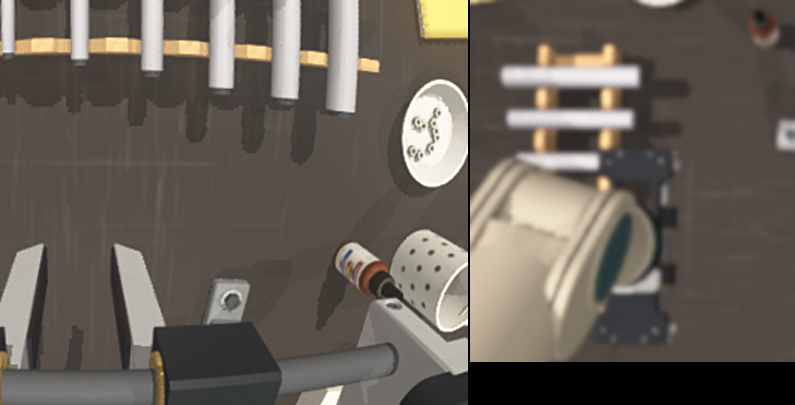

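The wrist crop shows six bars growing from left to right, each seated across the rail, with ends at about (8,55), (80,62), (152,72), (221,92), (285,100) and (341,110). The oil bottle is still standing.

```bash
python3 -c "
from plant import manip
print(manip.job_done())"
```

```text
the job is handed in; nothing more can be done
None
```

The job is handed in at about 30 s of the 117 s allowed: the 19 mm mandrel was drawn out along the bush's bore, and all six mandrels now lie in the rack in order from thinnest to thickest, with the end mandrels, caliper and oil bottle left alone; the hand-in returned no verdict.

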